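# Blank off the open engine parts before port grinding

## Task

The cylinder head is about to be ground, so cover the open engine parts against grit: take the stack of blanking plates apart and lay each plate, rubber face down, on the upturned flange of its own shape - the square one on the water outlet, the round one on the throttle body, the two-bolt one on the exhaust stub, the oblong one on the inlet runner. Each must lie flat, centred and lined up with its flange, covering the opening. Set the plates down rather than dropping them, and leave the grinder, the paste tin and the spanner where they are.

Things in the scene. Friction and masses are not known exactly. Their poses are not given: they have to be found in the camera images.
- plate_square: Aluminium blanking plate, 16 mm thick (the lowest 4 mm a black rubber face): square, 42 x 42 mm, 0.07 kg. At the start it is the top (4th) plate of the stack, its underside 48 mm above the bench. Origin: centre of its underside; z up. x and y are parallel to its sides.
- plate_round: Aluminium blanking plate, 16 mm thick (the lowest 4 mm a black rubber face): a plain disc of 54 mm diameter, 0.10 kg. At the start it is the 3rd plate from below in the stack, its underside 32 mm above the bench. Origin: centre of its underside; z up.
- plate_twobolt: Aluminium blanking plate, 16 mm thick (the lowest 4 mm a black rubber face): lens-shaped, 98 mm along its x, 54 mm along its y (a 54 mm disc tapering to two ears of 13 mm radius centred 36 mm either side), 0.17 kg. At the start 2nd from below in the stack, its underside 16 mm above the bench. Origin: centre of its underside; z up.
- plate_oblong: Aluminium blanking plate, 16 mm thick (the lowest 4 mm a black rubber face): a rectangle 116 mm long (its x) and 62 mm wide (its y), 0.27 kg. At the start it lies on the bench as the bottom plate of the stack. Origin: centre of its underside; z up.
- water_outlet: Grey water outlet, fixed on the bench: square top flange 42 x 42 mm, flat face 60 mm above the bench, round 24 mm opening. Hose spigot to +y, out to 48 mm from the axis, 20-48 mm high; base 84 (x) x 64 x 9 mm. Origin: on the bench straight below the opening's middle; x, y parallel to the square's sides, z up. Place for plate_square (any quarter turn).
- throttle_body: Aluminium throttle body, fixed on the bench on a square 70 x 70 x 9 mm base, round mouth up: outer diameter 54 mm, bore 36 mm with a brass butterfly, flat rim 75 mm above the bench. Black sensor (+y) and lever (-y) reach 40 mm from the axis, below 50 mm height. Origin: on the bench, on the bore's axis; z up. Place for plate_round (any turn).
- exhaust_stub: Dark steel exhaust stub, fixed on the bench: round 76 mm foot, 46 mm pipe and a lens-shaped top flange of plate_twobolt's outline (98 mm along its x, 54 mm along its y), flat face 80 mm above the bench, round 36 mm opening. Origin: on the bench, on the pipe's axis; z up. Place for plate_twobolt, x along x (either way round).
- inlet_runner: Aluminium inlet manifold runner, fixed on the bench: base 106 x 76 mm, rectangular duct, oblong top flange 116 mm (its x) by 62 mm (its y), flat face 90 mm above the bench, opening 80 x 36 mm. Injector boss to +y, out to 50 mm from the axis, 47-63 mm high. Origin: on the bench straight below the opening's middle; z up. Place for plate_oblong, x along x (either way round).
- rotary_grinder: Bystander: grey hand-held rotary grinder lying on the bench beyond the work, in front of the fixed cylinder head (110 mm high, which begins about 0.7 m ahead of the robot); 230 mm long along its x, 53 mm high. Loose. Origin: on the bench under its body.
- paste_tin: Bystander: round tin of grinding paste, 62 mm diameter, 48 mm high, standing among the parts. Loose. Origin: centre of its underside.
- spanner: Bystander: steel spanner lying flat among the parts, 170 mm long along its x, less than 20 mm high. Loose. Origin: under its middle.
There are look-alikes about, which are no part of the job. What is shaped like the plate_oblong but orange or purple is not meant.

How it is judged:
At the end, for the whole second after the job is handed in: Each plate lies at rest and released on its own flange, rubber down: centre within 10 mm of the flange's, underside within 4 mm of its face, level within 0.08 rad; the square (any quarter turn), two-bolt and oblong plates (either way round) lined up with it within 0.2 rad (horizontal distance between plate_square and water_outlet below 0.01 m and z of plate_square in the frame of water_outlet between 0.056 and 0.064 m and angle between each of plate_square, plate_round, plate_twobolt, plate_oblong's own z axis and vertical below 0.08 rad and linear speed of each of plate_square, plate_round, plate_twobolt, plate_oblong below 0.02 m/s and angular speed of each of plate_square, plate_round, plate_twobolt, plate_oblong below 0.2 rad/s and (angle between the x axis of plate_square and the x axis of water_outlet, either way round below 0.2 rad or angle between the x axis of plate_square and the y axis of water_outlet, either way round below 0.2 rad) and horizontal distance between plate_round and throttle_body below 0.01 m and z of plate_round in the frame of throttle_body between 0.071 and 0.079 m and horizontal distance between plate_twobolt and exhaust_stub below 0.01 m and z of plate_twobolt in the frame of exhaust_stub between 0.076 and 0.084 m and angle between the x axis of plate_twobolt and the x axis of exhaust_stub, either way round below 0.2 rad and horizontal distance between plate_oblong and inlet_runner below 0.01 m and z of plate_oblong in the frame of inlet_runner between 0.086 and 0.094 m and angle between the x axis of plate_oblong and the x axis of inlet_runner, either way round below 0.2 rad); the robot touches nothing.
It fails at once if the rotary grinder, the paste tin or the spanner is pushed more than 3 cm (distance of any of rotary_grinder, paste_tin, spanner from where it was at the start of the episode above 0.03 m).
It fails at once if a plate is dropped or knocked flying: it moves faster than 0.5 m/s while the fingers do not hold it ((linear speed of plate_square above 0.5 m/s and contact force between plate_square and the fingers below 0.05 N) or (linear speed of plate_round above 0.5 m/s and contact force between plate_round and the fingers below 0.05 N) or (linear speed of plate_twobolt above 0.5 m/s and contact force between plate_twobolt and the fingers below 0.05 N) or (linear speed of plate_oblong above 0.5 m/s and contact force between plate_oblong and the fingers below 0.05 N)).
It also fails if it takes over 120 s, if anything falls off the work surface, if the arm or the gripper's body presses on something with over 40 N, if the wrist force passes 120 N, or if a joint passes its speed limit or range.

## Robot

A 6-joint arm with a two-finger parallel gripper is mounted at the origin on the work surface. World frame = base frame: x ahead of the robot, y to its left, z up, the work surface at z = 0. Lengths are in m, angles in rad, forces in N, time in s.
With the tool pointing down it reaches from about 0.35 to 0.975 m from the base axis. Payload 17.4 kg.
Tool frame: the origin (TCP) lies midway between the tips of the shut fingers; the grasp point (between the pads) lies behind it (env.grasp_offset is the z of the grasp point in the tool frame, in m); z points along the fingers, y is the line along which they close (so a half turn about z gives the same grasp; the last joint's range is limited). The gripper opens to 85 mm and grips with 20 to 120 N. Pads are 22 mm wide; open, the fingers measure 114 mm over their backs; the gripper's body (76 mm by 85 mm) begins 54 mm behind the grasp point. The pads swing forward as they close: fully open they stand 13 mm farther back than shut.
Start: joints at [-1.387, 0.116, 1.442, -0, 1.584, -0.038], TCP at [0.148, -0.658, 0.231] pointing down, gripper open.
Joint ranges: [-2.83, 2.83], [-0.83, 2.19], [0.07, 2.5], [-1.14, 4.28], [0.01, 3], [-2.97, 2.97]. Speed limits (rad/s): [1.89, 1.89, 2.22, 3.14, 3.14, 3.14].

## Interface

Orientations are given as [roll, pitch, yaw] about the fixed x, y, z axes, in that order (R = Rz(yaw) Ry(pitch) Rx(roll)).
In Python, from bench import env gives the robot as it stands.
- The arm moves only by the tool drive_tool, never from a script. Its argument "targets" is a list of rows, each a list of 4 numbers: the shift along the world's x, y, z in mm, then the turn about the world's z in rad. A call has 1 to 12 rows; each row is the pose to reach, as a shift and turn from the pose commanded when the call began; what a row does not reach only later rows make up. A row lasts 1/8 s, in which the tool goes at most 62.5 mm and 10.7 degrees, less where a joint would pass 70% of its speed; a pose out of reach is approached as far as the arm can. A call with a gripper value outside its range is refused whole. "hand" is the finger opening in mm, from 0 to 85.4, set as the call begins (left out, the last holds). The fingers move at their own pace and stop on an object; the grip force is fixed at half the most. Time passes only in rows, so rows that repeat a pose let the fingers close. It gives the time, the measured TCP pose, the force, the opening and the grip force at its end, in the units of the state.
- env.read_state(): the state, without advancing time (a new reading comes with each control period).
- env.grab_frame(name): name is "scene" or "top" or "wrist"; returns the picture (384x512x3 uint8, red, green, blue); there is no depth.
- env.camera_info(name): a dict with "mtx" (3x3 intrinsics, pixels), "D" ([k1, k2, p1, p2, k3] as OpenCV has them; the pictures are not rectified), "cam_to_world" (4x4, takes a point from camera to world coordinates); the wrist camera has in their place "hand_eye" (4x4, takes a point from camera to tool coordinates, whose origin is the TCP and whose axes are the flange's). Camera axes: x right, y up, looking along -z (the intrinsics and any distortion apply to the point x, -y, -z); pixel columns grow to the right and rows downward; lengths in m; the calibration is good to about 2 mm. A picture is of the moment at which its call begins: read the wrist's pose just before it. camera_info takes no time and is no camera call.
- env.sign_off(): hands the job in; it is judged then, once.
Trained networks look in the newest picture that a camera, given by its name, has taken for a name from the list of things; names that differ only in an ending like _2 or _b are one class to them, and where a whole thing is asked for, a point or a joint stands for the part that bears it (a point fixed in the world has none). Each returns a list of dicts, best first, with "conf" (0 to 1); they miss things now and then, are a little off and sometimes report something else, mostly with a low value. They report only what shows in the picture. A call takes as long as a camera call. They do not tell look-alikes from the thing itself.
- env.find_in(name, camera): "bbox" ([centre column, centre row, width, height] in pixels, round what is visible of it).
- env.landmark_of(name, camera): "point" ([column, row] in pixels: a listed point, or the origin of a listed thing).
The state is a dict: "clock": time; "joint_positions": joint angles; "qvel": joint speeds; "tau": joint torques, N m; "tool_pos": TCP position; "tool_rot": TCP orientation; "wrist_force": force on the tool from outside, world axes, zero at the start; "ft_torque": the same for the moment, N m; "grip_width": finger opening in m; "grasp_force": force on a finger pad.
Only numpy, scipy, OpenCV 4.12 (cv2) and the standard library are available. Lean on these libraries where they do the work, as an engineer would, in place of code of your own. Each camera call takes 0.05 s, during which the arm holds its last target. There are 200 camera calls.

## Working session

There is one attempt and no reset: what is moved stays moved. The work goes in short steps, Python scripts to look and compute and a tool call to move; the robot and the scene stay as the last step left them, time stands still between calls to the robot, and variables do not carry over. Pictures are saved under pics/ and viewed, at most 14 in all, crops included, and the job is handed in when it is done.

Besides the shell and the picture viewer there is one more tool, called as name(argument=value, ...), one argument or row to a line, values as JSON. drive_tool: Moves the arm, as the interface text tells. Its arguments: {"type":"object","properties":{"targets":{"type":"array","items":{"type":"array","items":{"type":"number"}}},"hand":{"type":"number"}},"required":["targets"]}

```bash
mkdir -p pics; ls; cat > h.py <<'E'
import numpy as np, cv2
from bench import env
def grab(cam,fn):
    im=env.grab_frame(cam); cv2.imwrite('pics/'+fn,im[:,:,::-1]); return im
def ray(cam,px):
    c=env.camera_info(cam)
    p=cv2.undistortPoints(np.array([[px]],float),np.array(c['mtx']),np.array(c['D']))[0,0]
    if 'cam_to_world' in c: T=np.array(c['cam_to_world'])
    else:
        s=env.read_state(); T=np.eye(4)
        r=s['tool_rot']; 
        from scipy.spatial.transform import Rotation as R
        T[:3,:3]=R.from_euler('xyz',r).as_matrix(); T[:3,3]=s['tool_pos']; T=T@np.array(c['hand_eye'])
    return T[:3,3], T[:3,:3]@np.array([p[0],-p[1],-1])
def at(cam,px,z):
    o,d=ray(cam,px); return o+d*(z-o[2])/d[2]
E
python3 - <<'E'
from h import *
print(env.read_state(), env.grasp_offset)
a=grab('top','top1.png');b=grab('scene','scene1.png')
Z=dict(plate_square=0,plate_round=0,plate_twobolt=0,plate_oblong=0,water_outlet=0,throttle_body=0,exhaust_stub=0,inlet_runner=0,rotary_grinder=0,paste_tin=0,spanner=0)
H=dict(plate_square=.048,plate_round=.032,plate_twobolt=.016)
for n in Z:
  for d in env.landmark_of(n,'top')[:3]: print(n,round(d['conf'],2),np.round(d['point']),np.round(at('top',d['point'],H.get(n,0)),3))
print(env.camera_info('top')['cam_to_world'])
E
```

```text
pics
{'clock': 0.0, 'joint_positions': array([-1.38680540e+00,  1.16495941e-01,  1.44228315e+00,  1.09371441e-05,
        1.58400400e+00, -3.78018983e-02]), 'qvel': array([ 0.00093365, -0.00191756,  0.00122181, -0.00098293, -0.00015199,
        0.00075443]), 'tau': array([-1.64606892e-03, -7.31974626e+01, -6.32499790e+01, -1.43658372e-04,
        6.09691953e-03,  1.92099776e-06]), 'tool_pos': array([ 0.14844276, -0.65827312,  0.23054436]), 'tool_rot': array([-3.14040348e+00, -5.59187366e-05,  2.21792926e-01]), 'wrist_force': array([-0.53082213, -0.12070356, -0.24589439]), 'ft_torque': array([-0.00119624,  0.00885341,  0.02859444]), 'grasp_force': 0.0, 'grip_width': 0.08518122852811058} -0.0187
plate_square 0.72 [195. 214.] [0.4   0.237 0.048]
plate_round 0.56 [231. 188.] [0.477 0.139 0.032]
plate_round 0.44 [196. 216.] [0.395 0.239 0.032]
plate_twobolt 0.64 [196. 210.] [0.412 0.241 0.016]
plate_oblong 0.75 [277. 234.] [0.346 0.006 0.   ]
plate_oblong 0.6 [138. 244.] [0.309 0.417 0.   ]
plate_oblong 0.58 [199. 212.] [0.406 0.237 0.   ]
water_outlet 0.55 [374. 156.] [ 0.578 -0.276  0.   ]
throttle_body 0.92 [286. 185.] [ 0.489 -0.017  0.   ]
throttle_body 0.55 [331. 193.] [ 0.468 -0.149  0.   ]
inlet_runner 0.72 [376. 230.] [ 0.362 -0.283  0.   ]
rotary_grinder 0.75 [278. 125.] [0.665 0.008 0.   ]
rotary_grinder 0.22 [334. 194.] [ 0.464 -0.159  0.   ]
rotary_grinder 0.2 [173. 149.] [0.592 0.318 0.   ]
paste_tin 0.56 [330. 196.] [ 0.459 -0.148  0.   ]
spanner 0.71 [229. 192.] [0.468 0.147 0.   ]
[[ 0.01556499  0.99913364 -0.03859652  0.42185489]
 [-0.99941851  0.01437502 -0.0309192   0.02996781]
 [-0.03033758  0.03905533  0.99877641  1.1177634 ]
 [ 0.          0.          0.          1.        ]]
```

```bash
python3 - <<'E'
import cv2
a=cv2.imread('pics/top1.png')[90:290,80:440]
cv2.imwrite('pics/top1c.png',cv2.resize(a,None,fx=2.2,fy=2.2,interpolation=cv2.INTER_CUBIC))
E
```

```text
(no output)
```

View pics/scene1.png

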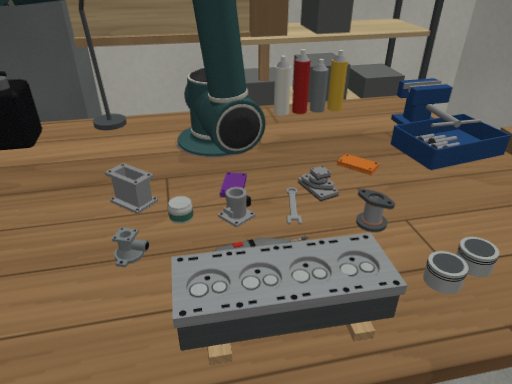

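View pics/top1c.png

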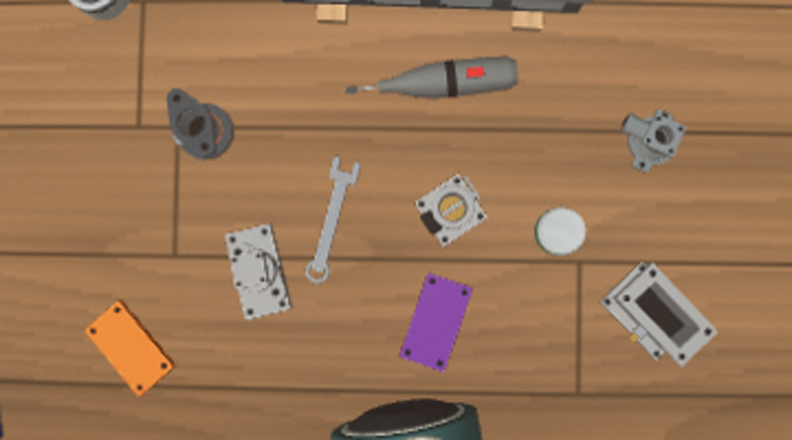

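The stack is at top pixel (198,212), with the square on the round, two-bolt and oblong plates. The orange plate at (139,248) and the purple one at (278,236) are look-alikes. The bare aluminium stack fits the description. Fixtures: exhaust (170,147), throttle (286,185), outlet (380,152), inlet (380,232). I'll get closer views with the wrist camera.

```bash
python3 - <<'E'
from h import *
c=env.camera_info('wrist'); print(np.round(c['hand_eye'],3),np.round(c['mtx'],0),c['D'])
k=lambda x,y:(80+x/2.2,90+y/2.2)
for n,p,z in [('inlet',k(663,313),.09),('outlet',k(662,135),.06),('throt',k(452,207),.075),('exh',k(194,124),.08),('stack',k(257,266),.064)]: print(n,np.round(at('top',p,z),3))
for p in [(256,192),(256,0),(0,192)]: print(p,at('wrist',p,0.08))
E
```

```text
[[-0.001  0.947  0.322  0.083]
 [ 1.     0.001 -0.001 -0.   ]
 [-0.001  0.322 -0.947 -0.143]
 [ 0.     0.     0.     1.   ]] [[269.   0. 255.]
 [  0. 269. 192.]
 [  0.   0.   1.]] [-0.03553087  0.          0.          0.          0.        ]
inlet [ 0.361 -0.272  0.09 ]
outlet [ 0.583 -0.279  0.06 ]
throt [ 0.487 -0.013  0.075]
exh [0.587 0.311 0.08 ]
stack [0.41  0.23  0.064]
(256, 192) [ 0.13268918 -0.66314312  0.08      ]
(256, 0) [ 0.31916961 -0.62106297  0.08      ]
(0, 192) [ 0.06583558 -0.3651166   0.08      ]
```

drive_tool(
  targets=[
    [0,0,50,0],
    [230,380,50,0],
    [230,380,50,0],
    [230,380,50,0],
    [230,380,50,0],
    [230,380,50,0],
    [230,380,50,0],
    [230,380,50,0],
    [230,380,50,0],
    [230,380,50,0],
    [230,380,50,0],
  ],
)

```text
clock: 2.02
tool_pos: [0.378, -0.2795, 0.2812]
tool_rot: [3.142, 0.0, 0.22]
wrist_force: [-0.1, 0.0, -0.6]
grip_width: 0.0855
grasp_force: 0.0
```

```bash
python3 - <<'E'
from h import *
s=env.read_state(); print(s['clock'],s['tool_pos'],s['tool_rot'],s['qvel'].max()); np.save('w_inlet.npy',np.r_[s['tool_pos'],s['tool_rot']])
grab('wrist','w_inlet.png')
for d in env.landmark_of('inlet_runner','wrist')[:2]: print(d,at('wrist',d['point'],0))
E
```

```text
2.025 [ 0.37796182 -0.27945163  0.2812375 ] [3.14157764e+00 2.45701479e-04 2.20424857e-01] 0.002064845672546307
{'point': [251.7, 164.0], 'conf': 0.61} [ 0.36401968 -0.27708112  0.        ]
```

drive_tool(
  targets=[
    [210,-10,0,0],
    [210,-10,0,0],
    [210,-10,0,0],
    [210,-10,0,0],
    [210,-10,0,0],
    [210,-10,0,0],
  ],
)

```text
clock: 2.88
tool_pos: [0.5877, -0.2892, 0.2812]
tool_rot: [-3.141, 0.0, 0.221]
wrist_force: [-0.7, -0.6, -0.2]
grip_width: 0.085
grasp_force: 0.0
```

```bash
python3 - <<'E'
from h import *
s=env.read_state(); print(s['clock'],s['tool_pos'],s['tool_rot'],s['qvel'].max()); np.save('w_outlet.npy',np.r_[s['tool_pos'],s['tool_rot']])
grab('wrist','w_outlet.png')
for d in env.landmark_of('water_outlet','wrist')[:2]: print(d,at('wrist',d['point'],0))
E
```

```text
2.875 [ 0.58773394 -0.28919544  0.28119907] [-3.14140718e+00  3.54037529e-04  2.20730518e-01] 0.008113201821712289
{'point': [251.0, 155.0], 'conf': 0.71} [ 0.58782422 -0.28248469  0.        ]
```

drive_tool(
  targets=[
    [-90,270,0,0],
    [-90,270,0,0],
    [-90,270,0,0],
    [-90,270,0,0],
    [-90,270,0,0],
    [-90,270,0,0],
    [-90,270,0,0],
  ],
)

```text
clock: 3.85
tool_pos: [0.4983, -0.019, 0.2817]
tool_rot: [3.141, -0.001, 0.222]
wrist_force: [-0.0, -0.8, -0.6]
grip_width: 0.0854
grasp_force: 0.0
```

```bash
python3 - <<'E'
from h import *
s=env.read_state(); print(s['clock'],s['tool_pos'],s['tool_rot'],s['qvel'].max()); np.save('w_throt.npy',np.r_[s['tool_pos'],s['tool_rot']])
grab('wrist','w_throt.png')
for d in env.landmark_of('throttle_body','wrist')[:2]: print(d,at('wrist',d['point'],0))
E
```

```text
3.85 [ 0.49827577 -0.01901013  0.28166266] [ 3.14113305e+00 -8.14882419e-04  2.21566937e-01] 0.01643719415169352
{'point': [251.5, 160.9], 'conf': 0.9} [ 0.48957466 -0.01569605  0.        ]
{'point': [328.7, 197.3], 'conf': 0.31} [ 0.45723424 -0.155498    0.        ]
```

drive_tool(
  targets=[
    [100,320,0,0],
    [100,320,0,0],
    [100,320,0,0],
    [100,320,0,0],
    [100,320,0,0],
    [100,320,0,0],
    [100,320,0,0],
    [100,320,0,0],
  ],
)

```text
clock: 4.95
tool_pos: [0.5987, 0.3001, 0.2813]
tool_rot: [3.141, 0.0, 0.221]
wrist_force: [-0.1, -0.3, -0.5]
grip_width: 0.0854
grasp_force: 0.0
```

```bash
python3 - <<'E'
from h import *
s=env.read_state(); print(s['clock'],s['tool_pos'],s['tool_rot'],s['qvel'].max()); np.save('w_exh.npy',np.r_[s['tool_pos'],s['tool_rot']])
grab('wrist','w_exh.png')
for d in env.landmark_of('exhaust_stub','wrist')[:2]: print(d,at('wrist',d['point'],0))
E
```

```text
4.95 [0.59873304 0.30010262 0.2813319 ] [3.14130480e+00 1.08094524e-04 2.20577202e-01] 0.0038692855900388542
{'point': [242.0, 155.5], 'conf': 0.97} [0.59497405 0.3204815  0.        ]
```

drive_tool(
  targets=[
    [-160,-80,0,0],
    [-160,-80,0,0],
    [-160,-80,0,0],
    [-160,-80,0,0],
    [-160,-80,0,0],
    [-160,-80,0,0],
  ],
)

```text
clock: 5.8
tool_pos: [0.4392, 0.2215, 0.281]
tool_rot: [3.141, 0.001, 0.221]
wrist_force: [-0.0, 0.1, -0.5]
grip_width: 0.0853
grasp_force: 0.0
```

```bash
python3 - <<'E'
from h import *
s=env.read_state(); print(s['clock'],s['tool_pos'],s['tool_rot'],s['qvel'].max()); np.save('w_stack.npy',np.r_[s['tool_pos'],s['tool_rot']])
grab('wrist','w_stack.png')
for n in ['plate_square','plate_round','plate_twobolt','plate_oblong']:
  for d in env.landmark_of(n,'wrist')[:1]: print(n,d,at('wrist',d['point'],0))
L=[cv2.imread(f'pics/w_{n}.png')[100:350,120:390] for n in ['inlet','outlet','throt','exh','stack']]
L.append(L[-1]*0)
cv2.imwrite('pics/mont.png',np.vstack([np.hstack(L[:3]),np.hstack(L[3:])])[:, :])
E
```

```text
5.8 [0.43915692 0.22154992 0.28101211] [3.14147175e+00 6.03323592e-04 2.21361304e-01] 0.010679444965888782
plate_square {'point': [236.5, 177.4], 'conf': 0.97} [0.39782822 0.24332186 0.        ]
plate_round {'point': [405.5, 157.6], 'conf': 0.64} [ 0.49001364 -0.01556109  0.        ]
plate_twobolt {'point': [239.5, 173.5], 'conf': 0.85} [0.40518089 0.2398981  0.        ]
plate_oblong {'point': [131.8, 208.2], 'conf': 0.98} [0.3050201  0.40746007 0.        ]
```

View pics/mont.png

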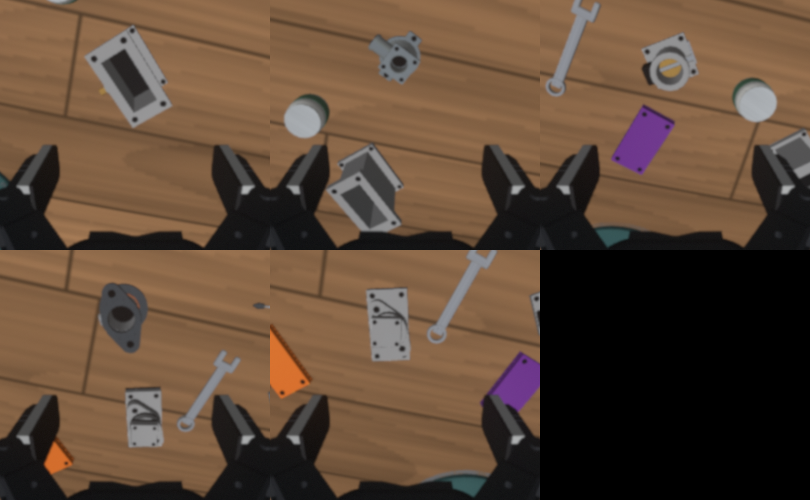

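```bash
cat > fit.py <<'E'
from h import *
from scipy.spatial.transform import Rotation as R
from scipy.optimize import differential_evolution
def rect(a,b,n=60):
    t=np.linspace(-1,1,n); 
    return np.vstack([np.c_[t*a/2,0*t+b/2],np.c_[t*a/2,0*t-b/2],np.c_[0*t+a/2,t*b/2],np.c_[0*t-a/2,t*b/2]])
def circ(d,n=120):
    t=np.linspace(0,2*np.pi,n); return np.c_[np.cos(t),np.sin(t)]*d/2
c0=circ(.054,720); c1=circ(.026,720)
hull=cv2.convexHull(np.vstack([c0,c1+[.036,0],c1-[.036,0]]).astype(np.float32))[:,0].astype(float)
seg=np.vstack([hull,hull[:1]]); s=np.r_[0,np.cumsum(np.linalg.norm(np.diff(seg,axis=0),axis=1))]
u=np.linspace(0,s[-1],240); lens=np.c_[np.interp(u,s,seg[:,0]),np.interp(u,s,seg[:,1])]
SH=dict(square=rect(.042,.042),round=circ(.054),lens=lens,oblong=rect(.116,.062))
OP=dict(outlet=circ(.024),throt=circ(.036),exh=circ(.036),inlet=rect(.08,.036))
def proj(pose,P):
    c=env.camera_info('wrist'); T=np.eye(4); T[:3,:3]=R.from_euler('xyz',pose[3:]).as_matrix(); T[:3,3]=pose[:3]
    T=np.linalg.inv(T@np.array(c['hand_eye'])); q=P@T[:3,:3].T+T[:3,3]
    q=q*[1,-1,-1]
    return cv2.projectPoints(q,np.zeros(3),np.zeros(3),np.array(c['mtx']),np.array(c['D']))[0][:,0]
def place(sh,x,y,w,z): 
    C,S=np.cos(w),np.sin(w); return np.c_[sh@np.array([[C,S],[-S,C]])+[x,y],np.full(len(sh),z)]
def grad(im):
    g=cv2.GaussianBlur(im,(0,0),.8).astype(np.float32)
    gx=cv2.Sobel(g,-1,1,0);gy=cv2.Sobel(g,-1,0,1)
    m=np.sqrt(gx**2+gy**2).max(2); return np.minimum(m,np.percentile(m,98))
def fit(name,sh,z,x0,y0,rng=.025,op=None,wr=(0,np.pi)):
    pose=np.load(f'w_{name}.npy'); im=cv2.imread(f'pics/w_{name}.png'); m=grad(im)
    P=sh if op is None else np.vstack([sh,op])
    def cost(v):
        p=proj(pose,place(P,*v,z)).astype(np.float32); return -cv2.remap(m,p[:,:1],p[:,1:],1).mean()
    r=differential_evolution(cost,[(x0-rng,x0+rng),(y0-rng,y0+rng),wr],seed=1,popsize=20,maxiter=60)
    return r.x,-r.fun/m.max(),proj(pose,place(sh,*r.x,z)),im
def crop(im,polys,k=5,w=266,h=300):
    a=np.vstack(polys); c=a.mean(0); x0=int(c[0]-w/k/2);y0=int(c[1]-h/k/2)
    o=cv2.resize(im[y0:y0+int(h/k)+1,x0:x0+int(w/k)+1],None,fx=k,fy=k,interpolation=cv2.INTER_CUBIC)[:h,:w].copy()
    for p,col in zip(polys,[(0,0,255),(0,255,0),(255,0,0),(0,255,255)]):
        for q in p: cv2.circle(o,tuple(int(v) for v in (q-[x0,y0]+.5)*k),1,col,-1)
    return o
E
python3 - <<'E'
from fit import *
L=[]
for n,s,z,x,y in [('inlet','oblong',.09,.362,-.274),('outlet','square',.06,.585,-.28),('throt','round',.075,.488,-.014),('exh','lens',.08,.591,.315)]:
    v,sc,p,im=fit(n,SH[s],z,x,y,op=OP[n],wr=(0,np.pi/2) if s=='square' else (0,np.pi)); print(n,np.round(v,4),round(sc,2)); L.append(crop(im,[p],k=2.5 if n in('inlet','exh') else 4))
ps=[]
for s,z in [('square',.064),('round',.048),('lens',.032),('oblong',.016)]:
    v,sc,p,im=fit('stack',SH[s],z,.405,.237,.015,wr=(0,np.pi/2) if s=='square' else (0,np.pi)); print(s,np.round(v,4),round(sc,2)); ps.append(p)
L.append(crop(im,ps,k=2.8)); L.append(crop(im,[ps[3]+1000,ps[3]][1:],k=2.8)*1)
cv2.imwrite('pics/fit1.png',np.vstack([np.hstack(L[:3]),np.hstack(L[3:])]))
E
```

```text
inlet [ 0.361  -0.2752  0.7729] 0.82
outlet [ 0.5861 -0.2804  1.0881] 0.62Traceback (most recent call last):
  File "<stdin>", line 4, in <module>
  File "fit.py", line 31, in fit
    r=differential_evolution(cost,[(x0-rng,x0+rng),(y0-rng,y0+rng),wr],seed=1,popsize=20,maxiter=60)
    return fun(*args, **kwargs)
    ret = solver.solve()
    next(self)
    ~~~~^^^^^^
    energy = self.func(parameters)
    return self.f(x, *self.args)
           ~~~~~~^^^^^^^^^^^^^^^
  File "fit.py", line 30, in cost
    p=proj(pose,place(P,*v,z)).astype(np.float32); return -cv2.remap(m,p[:,:1],p[:,1:],1).mean()
      ~~~~^^^^^^^^^^^^^^^^^^^^
  File "fit.py", line 16, in proj
    c=env.camera_info('wrist'); T=np.eye(4); T[:3,:3]=R.from_euler('xyz',pose[3:]).as_matrix(); T[:3,3]=pose[:3]
ValueError: time passes only in moves, steps and waits
```

Cache the camera info, which was being asked for on every evaluation.

```bash
sed -i "s/    c=env.camera_info('wrist'); T=np.eye(4); T\[/    c=CI; T=np.eye(4); T[/; s/^def proj/CI=env.camera_info('wrist')\ndef proj/" fit.py
cat > f1.py <<'E'
from fit import *
L=[]
for n,s,z,x,y in [('inlet','oblong',.09,.362,-.274),('outlet','square',.06,.585,-.28),('throt','round',.075,.488,-.014),('exh','lens',.08,.591,.315)]:
    v,sc,p,im=fit(n,SH[s],z,x,y,op=OP[n],wr=(0,np.pi/2) if s=='square' else (0,np.pi)); print(n,np.round(v,4),round(sc,2)); L.append(crop(im,[p],k=2.5 if n in('inlet','exh') else 4))
ps=[]
for s,z in [('square',.064),('round',.048),('lens',.032),('oblong',.016)]:
    v,sc,p,im=fit('stack',SH[s],z,.405,.237,.015,wr=(0,np.pi/2) if s=='square' else (0,np.pi)); print(s,np.round(v,4),round(sc,2)); ps.append(p)
L.append(crop(im,ps,k=2.8)); L.append(crop(im,[ps[1]],k=2.8))
cv2.imwrite('pics/fit1.png',np.vstack([np.hstack(L[:3]),np.hstack(L[3:])]))
E
python3 f1.py
```

```text
inlet [ 0.361  -0.2752  0.7729] 0.82
outlet [ 0.5861 -0.2804  1.0881] 0.62
throt [ 0.4904 -0.0129  1.4874] 0.8
exh [0.5937 0.3177 0.5299] 0.49
square [0.4082 0.2447 0.2237] 0.59
round [0.4132 0.243  1.6875] 0.52
lens [0.398  0.2369 0.81  ] 0.6
oblong [0.4053 0.2408 0.2586] 0.91
```

View pics/fit1.png

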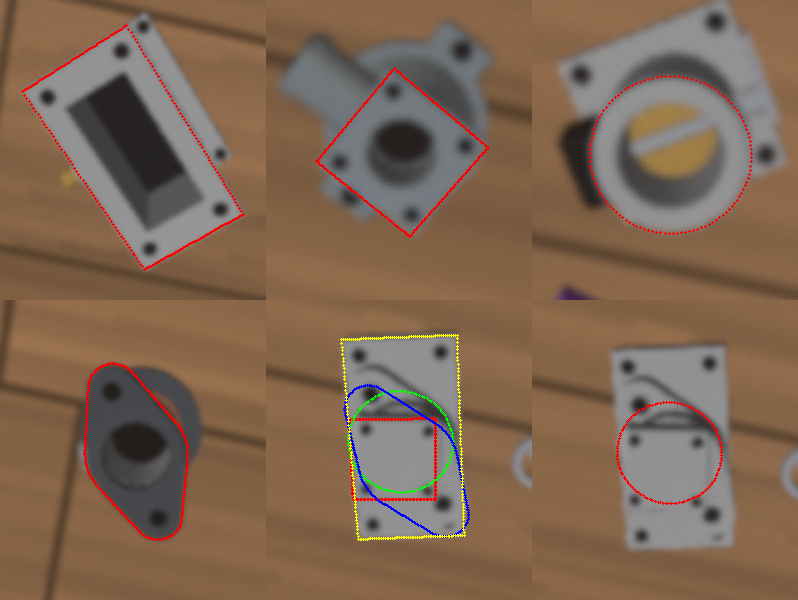

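The fixture overlays sit exactly on the flanges, and the square and oblong fits look good. The lens and disc fits are loose because those plates are covered, so I'll refine them once they're uncovered. Now gripping the square.

drive_tool(
  targets=[
    [-31,23,-50,0],
    [-31,23,-110,0],
    [-31,23,-160,0],
    [-31,23,-200,0],
    [-31,23,-215,0],
    [-31,23,-229,0],
    [-31,23,-229,0],
  ],
  hand=85,
)

```text
clock: 6.92
tool_pos: [0.4076, 0.2446, 0.0524]
tool_rot: [3.142, 0.0, 0.222]
wrist_force: [-0.2, -0.6, 0.4]
grip_width: 0.0852
grasp_force: 0.0
```

drive_tool(
  targets=[
    [0,0,0,0],
    [0,0,0,0],
    [0,0,0,0],
    [0,0,0,0],
    [0,0,0,0],
    [0,0,0,0],
  ],
  hand=20,
)

```text
clock: 7.68
tool_pos: [0.408, 0.2448, 0.0535]
tool_rot: [-3.141, -0.002, 0.222]
wrist_force: [-1.0, -1.8, 7.4]
grip_width: 0.0402
grasp_force: 61.3
```

drive_tool(
  targets=[
    [0,0,15,0],
    [0,0,50,0],
    [0,0,100,0],
    [0,0,140,0],
    [0,0,140,0],
  ],
)

```text
clock: 8.3
tool_pos: [0.4084, 0.245, 0.1966]
tool_rot: [-3.14, -0.006, 0.222]
wrist_force: [0.3, -0.9, -0.6]
grip_width: 0.0408
grasp_force: 60.6
```

```bash
python3 - <<'E'
from h import *
s=env.read_state(); print(s['clock'],s['tool_pos'],s['tool_rot'],s['joint_positions'],s['wrist_force'],s['grip_width'])
im=grab('wrist','held1.png'); cv2.imwrite('pics/held1c.png',np.hstack([im[120:384,80:432,::-1]]))
E
```

```text
8.3 [0.40839796 0.24501401 0.1965944 ] [-3.1400852  -0.00553741  0.22177791] [ 4.86804109e-01 -3.22229665e-01  1.90262493e+00  4.39280951e-06
  1.55545845e+00  1.83581829e+00] [ 0.25168421 -0.92278246 -0.62527963] 0.04081694409052794
```

View pics/held1c.png

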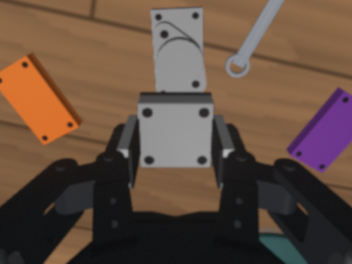

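The square is held level on its own (centre (175,133) in the crop), and the rest of the stack is undisturbed. Carrying it to the water outlet.

drive_tool(
  targets=[
    [178,-525,0,0.866],
    [178,-525,0,0.866],
    [178,-525,0,0.866],
    [178,-525,0,0.866],
    [178,-525,0,0.866],
    [178,-525,0,0.866],
    [178,-525,0,0.866],
    [178,-525,0,0.866],
    [178,-525,0,0.866],
    [178,-525,0,0.866],
    [178,-525,-50,0.866],
    [178,-525,-100,0.866],
  ],
)

```text
clock: 9.85
tool_pos: [0.5849, -0.2808, 0.09]
tool_rot: [-3.14, -0.0, 1.087]
wrist_force: [0.4, 0.0, -1.9]
grip_width: 0.0408
grasp_force: 60.8
```

drive_tool(
  targets=[
    [0,0,-10,0],
    [0,0,-10,0],
    [0,0,-10,0],
  ],
)

```text
clock: 10.22
tool_pos: [0.5864, -0.2808, 0.0847]
tool_rot: [3.139, 0.0, 1.088]
wrist_force: [0.5, -0.0, -0.7]
grip_width: 0.0402
grasp_force: 60.8
```

drive_tool(
  targets=[
    [0,0,-8,0],
    [0,0,-14,0],
    [0,0,-17,0],
    [0,0,-18,0],
    [0,0,-18,0],
  ],
)

```text
clock: 10.85
tool_pos: [0.5854, -0.2804, 0.0655]
tool_rot: [-3.141, -0.0, 1.088]
wrist_force: [-7.2, 3.9, 12.3]
grip_width: 0.0397
grasp_force: 62.2
```

drive_tool(
  targets=[
    [0,0,1,0],
    [0,0,1,0],
    [0,0,1,0],
    [0,0,1,0],
  ],
  hand=85,
)

```text
clock: 11.35
tool_pos: [0.5855, -0.2805, 0.0652]
tool_rot: [-3.141, -0.0, 1.088]
wrist_force: [-0.1, -0.1, -0.5]
grip_width: 0.0853
grasp_force: 0.0
```

drive_tool(
  targets=[
    [0,0,20,0],
    [0,0,60,0],
    [0,0,120,0],
    [0,0,180,0],
    [0,0,180,0],
  ],
)

```text
clock: 11.98
tool_pos: [0.5866, -0.281, 0.2529]
tool_rot: [3.132, 0.0, 1.088]
wrist_force: [0.4, 0.4, -0.6]
grip_width: 0.0845
grasp_force: 0.0
```

```bash
python3 - <<'E'
from fit import *
s=env.read_state(); print(s['clock'],s['tool_pos'],s['tool_rot']); np.save('w_sq2.npy',np.r_[s['tool_pos'],s['tool_rot']])
grab('wrist','w_sq2.png')
v,sc,p,im=fit('sq2',SH['square'],.076,.586,-.28,.02,wr=(.5,.5+np.pi/2)); print(np.round(v,4),round(sc,2)); cv2.imwrite('pics/sq2c.png',crop(im,[p],k=3,w=400,h=400))
E
```

```text
11.975 [ 0.58661414 -0.28103876  0.2528893 ] [3.13220772e+00 1.24555254e-05 1.08782114e+00]
[ 0.5854 -0.2809  1.0913] 0.66
```

View pics/sq2c.png

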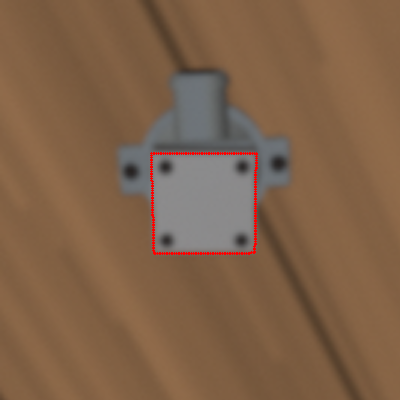

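The square plate lies on the outlet within about 1 mm (outline at (204,203) in the crop). Next is the disc.

drive_tool(
  targets=[
    [-157,505,10,-0.866],
    [-157,505,10,-0.866],
    [-157,505,10,-0.866],
    [-157,505,10,-0.866],
    [-157,505,10,-0.866],
    [-157,505,10,-0.866],
    [-157,505,10,-0.866],
    [-157,505,10,-0.866],
    [-157,505,10,-0.866],
    [-157,505,10,-0.866],
    [-157,505,10,-0.866],
    [-157,505,10,-0.866],
  ],
)

```text
clock: 13.52
tool_pos: [0.4288, 0.2237, 0.2552]
tool_rot: [3.141, 0.0, 0.221]
wrist_force: [-0.6, -0.5, -0.1]
grip_width: 0.0848
grasp_force: 0.0
```

```bash
python3 - <<'E'
from fit import *
s=env.read_state(); print(s['clock'],s['tool_pos'],s['tool_rot']); np.save('w_st2.npy',np.r_[s['tool_pos'],s['tool_rot']])
grab('wrist','w_st2.png'); ps=[]
for n,z,x,y,r,wr in [('round',.048,.411,.241,.012,(0,.01)),('lens',.032,.407,.24,.012,(.4,1.2)),('oblong',.016,.405,.241,.01,(0,.6))]:
  v,sc,p,im=fit('st2',SH[n],z,x,y,r,wr=wr); print(n,np.round(v,4),round(sc,2)); ps.append(p)
a=crop(im,ps,k=3.5,w=400,h=500); b=crop(im,ps,k=3.5,w=400,h=500); b=crop(im,[ps[0][:1],ps[1][:1],ps[2]],k=3.5,w=400,h=500)
cv2.imwrite('pics/st2c.png',np.hstack([a,b]))
E
```

```text
13.525 [0.4287516  0.2236568  0.25515623] [3.14141486e+00 2.48998990e-04 2.20503644e-01]
round [0.4052 0.2397 0.0041] 0.48
lens [0.4114 0.2415 0.8038] 0.58
oblong [0.4052 0.2406 0.2661] 0.91
```

View pics/st2c.png

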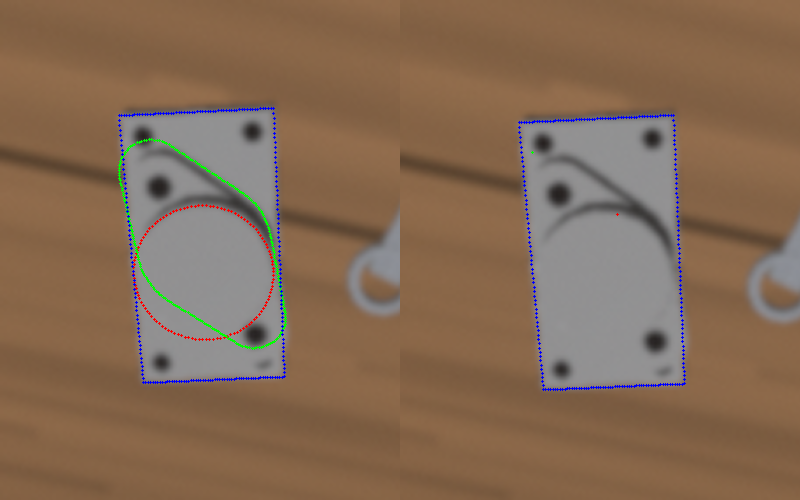

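The disc's red circle hugs the dark arc at (204,205) with its centre at (204,272), so the fit is good. Lens holes are at (159,187) and (256,334). Gripping the disc.

drive_tool(
  targets=[
    [-23,16,-50,0],
    [-23,16,-110,0],
    [-23,16,-160,0],
    [-23,16,-195,0],
    [-23,16,-210,0],
    [-23,16,-219,0],
    [-23,16,-219,0],
    [-23,16,-219,0],
  ],
)

```text
clock: 14.58
tool_pos: [0.4061, 0.2408, 0.0375]
tool_rot: [-3.141, -0.002, 0.222]
wrist_force: [0.2, 0.5, 0.1]
grip_width: 0.0852
grasp_force: 0.0
```

drive_tool(
  targets=[
    [0,0,0,0],
    [0,0,0,0],
    [0,0,0,0],
    [0,0,0,0],
    [0,0,0,0],
    [0,0,0,0],
  ],
  hand=35,
)

```text
clock: 15.32
tool_pos: [0.4058, 0.2408, 0.0375]
tool_rot: [-3.141, -0.001, 0.222]
wrist_force: [-3.6, -1.2, 11.7]
grip_width: 0.0511
grasp_force: 60.6
```

drive_tool(
  targets=[
    [0,0,15,0],
    [0,0,50,0],
    [0,0,100,0],
    [0,0,150,0],
    [0,0,150,0],
    [0,0,150,0],
  ],
)

```text
clock: 16.08
tool_pos: [0.4053, 0.2404, 0.1862]
tool_rot: [3.142, 0.0, 0.222]
wrist_force: [-0.1, -0.3, -0.7]
grip_width: 0.0511
grasp_force: 62.6
```

```bash
python3 - <<'E'
from fit import *
s=env.read_state(); print(s['clock'],s['tool_pos'],s['tool_rot'],s['wrist_force'],s['grip_width']); np.save('w_st3.npy',np.r_[s['tool_pos'],s['tool_rot']])
im=grab('wrist','w_st3.png')
cv2.imwrite('pics/st3c.png',cv2.resize(im[100:350,110:400,::-1],None,fx=2.3,fy=2.3))
E
```

```text
16.075 [0.40528799 0.24041847 0.18615345] [3.14156810e+00 7.94798860e-05 2.21789768e-01] [-0.12389143 -0.29917782 -0.71256265] 0.051100578307864526
```

View pics/st3c.png

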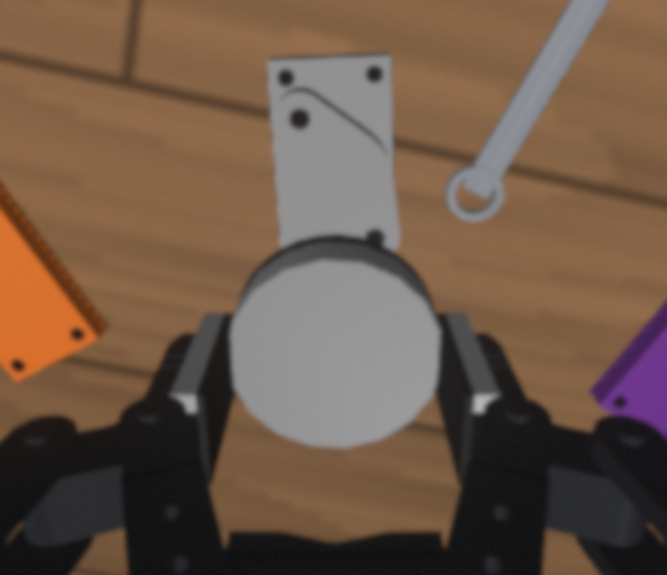

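The disc is held level at (335,352). The lens and oblong plates stay put, with lens holes at (299,119) and (375,238) in the crop.

```bash
python3 - <<'E'
from fit import *
s=env.read_state()
v,sc,p,im=fit('st3',SH['round'],.1967,s['tool_pos'][0],s['tool_pos'][1],.012,wr=(0,.01)); print(np.round(v,4),sc)
print(v[:2]-s['tool_pos'][:2])
a,b=[at('wrist',(110+x/2.3,100+y/2.3),.032) for x,y in [(299,119),(375,238)]]
print(a,b,(a+b)/2,np.arctan2(*(b-a)[1::-1]),np.linalg.norm(a-b))
E
```

```text
[0.4055 0.2405 0.0051] 0.8826459916833389
[0.00039217 0.00013141]
[0.43044239 0.26306362 0.032     ] [0.37885401 0.21265472 0.032     ] [0.4046482  0.23785917 0.032     ] -2.367757829035828 0.07212778422273897
```

drive_tool(
  targets=[
    [85,-253,0,0],
    [85,-253,0,0],
    [85,-253,0,0],
    [85,-253,0,0],
    [85,-253,0,0],
    [85,-253,0,0],
    [85,-253,-40,0],
    [85,-253,-75,0],
    [85,-253,-90,0],
    [85,-253,-90,0],
    [85,-253,-90,0],
  ],
)

```text
clock: 17.5
tool_pos: [0.4911, -0.0121, 0.0977]
tool_rot: [3.141, -0.002, 0.222]
wrist_force: [-0.2, -0.0, 0.3]
grip_width: 0.0508
grasp_force: 62.8
```

drive_tool(
  targets=[
    [-1,0,-8,0],
    [-1,0,-13,0],
    [-1,0,-15,0],
    [-1,0,-16,0],
    [-1,0,-16,0],
  ],
)

```text
clock: 18.12
tool_pos: [0.4896, -0.0125, 0.0806]
tool_rot: [3.142, -0.0, 0.222]
wrist_force: [-1.6, -1.1, 3.1]
grip_width: 0.0508
grasp_force: 63.2
```

drive_tool(
  targets=[
    [0,0,0,0],
    [0,0,0,0],
    [0,0,0,0],
    [0,0,0,0],
  ],
  hand=85,
)

```text
clock: 18.62
tool_pos: [0.4895, -0.0125, 0.0803]
tool_rot: [-3.142, -0.0, 0.222]
wrist_force: [-0.3, -0.0, -0.5]
grip_width: 0.0853
grasp_force: 0.0
```

drive_tool(
  targets=[
    [0,0,20,0],
    [0,0,60,0],
    [0,0,120,0],
    [0,0,160,0],
    [0,0,160,0],
    [0,0,160,0],
  ],
)

```text
clock: 19.38
tool_pos: [0.4893, -0.0124, 0.2404]
tool_rot: [3.142, -0.0, 0.222]
wrist_force: [-0.4, -0.0, -0.2]
grip_width: 0.0852
grasp_force: 0.0
```

```bash
python3 - <<'E'
from fit import *
s=env.read_state(); print(s['clock'],s['tool_pos'],s['tool_rot']); np.save('w_rd2.npy',np.r_[s['tool_pos'],s['tool_rot']])
grab('wrist','w_rd2.png')
v,sc,p,im=fit('rd2',SH['round'],.091,.49,-.013,.02,wr=(0,.01)); print(np.round(v,4),round(sc,2)); cv2.imwrite('pics/rd2c.png',crop(im,[p],k=3,w=300,h=300))
E
```

```text
19.375 [ 0.48929177 -0.01244819  0.24043335] [ 3.14157041e+00 -1.29691172e-04  2.21782769e-01]
[ 0.4896 -0.0124  0.0095] 0.89
```

View pics/rd2c.png

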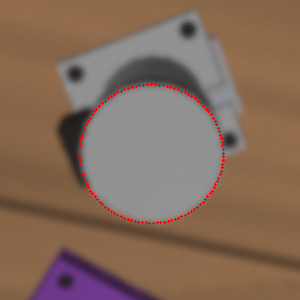

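The disc sits on the throttle body within 1 mm (circle at (152,153)). Next is the two-bolt plate.

drive_tool(
  targets=[
    [-85,250,0,0.552],
    [-85,250,0,0.552],
    [-85,250,0,0.552],
    [-85,250,0,0.552],
    [-85,250,0,0.552],
    [-85,250,0,0.552],
    [-85,250,-60,0.552],
    [-85,250,-120,0.552],
    [-85,250,-170,0.552],
    [-85,250,-190,0.552],
    [-85,250,-190,0.552],
  ],
)

```text
clock: 20.8
tool_pos: [0.4042, 0.2357, 0.0487]
tool_rot: [-3.141, 0.003, 0.772]
wrist_force: [0.2, -0.5, 0.2]
grip_width: 0.085
grasp_force: 0.0
```

drive_tool(
  targets=[
    [0,1,-10,0],
    [0,1,-20,0],
    [0,1,-27,0],
    [0,1,-28,0],
    [0,1,-28,0],
  ],
)

```text
clock: 21.42
tool_pos: [0.4045, 0.2386, 0.0225]
tool_rot: [3.142, -0.0, 0.774]
wrist_force: [-0.1, 0.2, 0.1]
grip_width: 0.085
grasp_force: 0.0
```

drive_tool(
  targets=[
    [0,0,0,0],
    [0,0,0,0],
    [0,0,0,0],
    [0,0,0,0],
    [0,0,0,0],
    [0,0,0,0],
  ],
  hand=35,
)

```text
clock: 22.18
tool_pos: [0.4048, 0.2386, 0.0232]
tool_rot: [3.141, -0.001, 0.774]
wrist_force: [-3.6, -2.5, 10.3]
grip_width: 0.0507
grasp_force: 60.4
```

drive_tool(
  targets=[
    [0,0,15,0],
    [0,0,50,0],
    [0,0,100,0],
    [0,0,160,0],
    [0,0,180,0],
    [0,0,180,0],
    [0,0,180,0],
  ],
)

```text
clock: 23.05
tool_pos: [0.4039, 0.2382, 0.2003]
tool_rot: [-3.141, 0.003, 0.774]
wrist_force: [0.5, 0.8, -2.4]
grip_width: 0.0507
grasp_force: 62.9
```

```bash
python3 - <<'E'
from fit import *
s=env.read_state(); t=s['tool_pos']; print(s['clock'],t,s['tool_rot'],s['wrist_force'],s['grip_width']); np.save('w_st4.npy',np.r_[t,s['tool_rot']])
grab('wrist','w_st4.png')
v,sc,p,im=fit('st4',SH['lens'],t[2]+.011,t[0],t[1],.015,wr=(.3,1.3)); print(np.round(v,4),sc)
v,sc,p2,im=fit('st4',SH['oblong'],.016,.405,.241,.02,wr=(0,.6)); print(np.round(v,4),sc)
cv2.imwrite('pics/st4c.png',crop(im,[p,p2],k=2.2,w=600,h=500))
E
```

```text
23.05 [0.40392211 0.23823019 0.20029998] [-3.14084230e+00  2.54726137e-03  7.73832021e-01] [ 0.50875153  0.78587967 -2.43256449] 0.050683000576428223
[0.4051 0.2394 0.7759] 0.7554098792324596
[0.4051 0.2411 0.2588] 0.684821361686616
```

View pics/st4c.png

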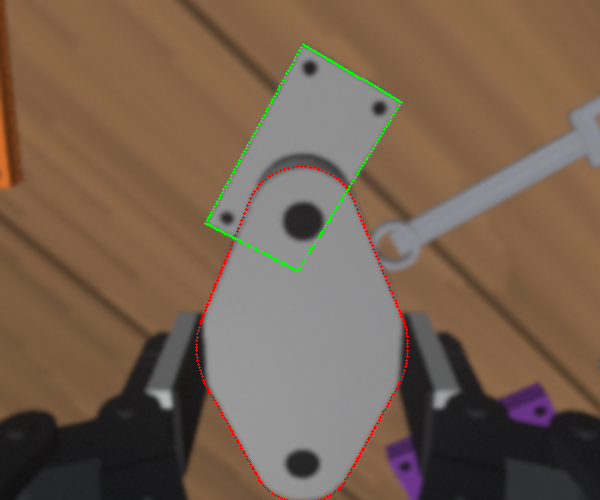

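The lens plate is held square (yaw .776, offset about 1 mm). The oblong stays at (.405,.241).

drive_tool(
  targets=[
    [189,79,0,-0.245],
    [189,79,0,-0.245],
    [189,79,0,-0.245],
    [189,79,0,-0.245],
    [189,79,0,-0.245],
    [189,79,-40,-0.245],
    [189,79,-75,-0.245],
    [189,79,-93,-0.245],
    [189,79,-93,-0.245],
    [189,79,-93,-0.245],
  ],
)

```text
clock: 24.35
tool_pos: [0.5939, 0.3177, 0.111]
tool_rot: [3.141, -0.002, 0.529]
wrist_force: [-0.7, 1.2, -1.6]
grip_width: 0.051
grasp_force: 63.0
```

drive_tool(
  targets=[
    [-1,0,-10,0],
    [-1,0,-16,0],
    [-1,0,-20,0],
    [-1,0,-22,0],
    [-1,0,-22,0],
  ],
)

```text
clock: 24.98
tool_pos: [0.5926, 0.3176, 0.0874]
tool_rot: [-3.142, -0.0, 0.529]
wrist_force: [-0.9, -0.6, -0.7]
grip_width: 0.0506
grasp_force: 63.0
```

drive_tool(
  targets=[
    [0,0,-1,0],
    [0,0,-1,0],
  ],
)

```text
clock: 25.22
tool_pos: [0.5926, 0.3176, 0.0874]
tool_rot: [3.142, -0.001, 0.529]
wrist_force: [-4.9, -2.2, 7.4]
grip_width: 0.0503
grasp_force: 64.1
```

drive_tool(
  targets=[
    [0,0,0,0],
    [0,0,0,0],
    [0,0,0,0],
    [0,0,0,0],
  ],
  hand=85,
)

```text
clock: 25.72
tool_pos: [0.5925, 0.3175, 0.0862]
tool_rot: [-3.142, 0.0, 0.529]
wrist_force: [0.0, 0.4, 0.5]
grip_width: 0.0849
grasp_force: 0.0
```

drive_tool(
  targets=[
    [0,0,20,0],
    [0,0,60,0],
    [0,0,120,0],
    [0,0,160,0],
    [0,0,160,0],
    [0,0,160,0],
  ],
)

```text
clock: 26.48
tool_pos: [0.5923, 0.3175, 0.2466]
tool_rot: [-3.142, -0.0, 0.529]
wrist_force: [0.2, -0.4, -0.8]
grip_width: 0.0851
grasp_force: 0.0
```

```bash
python3 - <<'E'
from fit import *
s=env.read_state(); print(s['clock'],s['tool_pos'],s['tool_rot']); np.save('w_ln2.npy',np.r_[s['tool_pos'],s['tool_rot']])
grab('wrist','w_ln2.png')
v,sc,p,im=fit('ln2',SH['lens'],.096,.593,.317,.02,wr=(0,1)); print(np.round(v,4),round(sc,2)); cv2.imwrite('pics/ln2c.png',crop(im,[p],k=2.2,w=300,h=300))
E
```

```text
26.475 [0.59231774 0.31747449 0.24659924] [-3.14158298e+00 -1.92329659e-04  5.28789106e-01]
[0.5932 0.3176 0.5261] 0.82
```

View pics/ln2c.png

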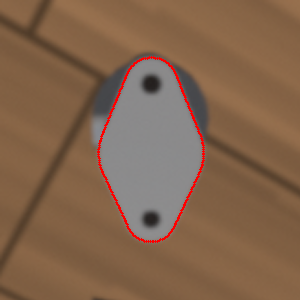

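The lens sits on the stub within 1 mm and 0.01 rad. Last is the oblong.

drive_tool(
  targets=[
    [-187,-77,0,-0.267],
    [-187,-77,0,-0.267],
    [-187,-77,0,-0.267],
    [-187,-77,0,-0.267],
    [-187,-77,0,-0.267],
    [-187,-77,-60,-0.267],
    [-187,-77,-120,-0.267],
    [-187,-77,-170,-0.267],
    [-187,-77,-200,-0.267],
    [-187,-77,-206,-0.267],
    [-187,-77,-206,-0.267],
  ],
  hand=76,
)

```text
clock: 27.9
tool_pos: [0.4062, 0.2408, 0.0407]
tool_rot: [3.142, 0.0, 0.262]
wrist_force: [-0.6, -0.3, 0.0]
grip_width: 0.0758
grasp_force: 0.0
```

drive_tool(
  targets=[
    [-1,0,-10,0],
    [-1,0,-22,0],
    [-1,0,-32,0],
    [-1,0,-35,0],
    [-1,0,-35,0],
  ],
)

```text
clock: 28.52
tool_pos: [0.4044, 0.2405, 0.0052]
tool_rot: [3.142, 0.0, 0.262]
wrist_force: [0.2, 0.1, 0.6]
grip_width: 0.0761
grasp_force: 0.0
```

drive_tool(
  targets=[
    [0,0,0,0],
    [0,0,0,0],
    [0,0,0,0],
    [0,0,0,0],
    [0,0,0,0],
  ],
  hand=45,
)

```text
clock: 29.15
tool_pos: [0.4048, 0.2408, 0.0063]
tool_rot: [-3.141, -0.001, 0.262]
wrist_force: [-3.7, -0.2, 8.0]
grip_width: 0.0594
grasp_force: 63.6
```

drive_tool(
  targets=[
    [0,0,15,0],
    [0,0,50,0],
    [0,0,100,0],
    [0,0,160,0],
    [0,0,200,0],
    [0,0,200,0],
    [0,0,200,0],
  ],
)

```text
clock: 30.02
tool_pos: [0.4042, 0.2404, 0.2048]
tool_rot: [3.141, 0.001, 0.262]
wrist_force: [-0.6, -0.2, -2.7]
grip_width: 0.0591
grasp_force: 66.0
```

```bash
python3 - <<'E'
from fit import *
s=env.read_state(); t=s['tool_pos']; print(s['clock'],t,s['tool_rot'],s['wrist_force'],s['grip_width'],s['joint_positions']); np.save('w_st5.npy',np.r_[t,s['tool_rot']])
grab('wrist','w_st5.png')
v,sc,p,im=fit('st5',SH['oblong'],t[2]+.011,t[0],t[1],.015,wr=(0,.6)); print(np.round(v,4),sc,v[:2]-t[:2])
cv2.imwrite('pics/st5c.png',crop(im,[p],k=2,w=500,h=400))
E
```

```text
30.025 [0.40415917 0.24035257 0.20475917] [3.14146576e+00 5.88639303e-04 2.61798270e-01] [-0.56476518 -0.17627912 -2.67582009] 0.05914980037320368 [ 4.82253012e-01 -3.34953636e-01  1.89913230e+00  4.89366063e-06
  1.57801613e+00  1.79125107e+00]
[0.4075 0.2411 0.2605] 0.765144984535672 [0.00333488 0.00070493]
```

View pics/st5c.png

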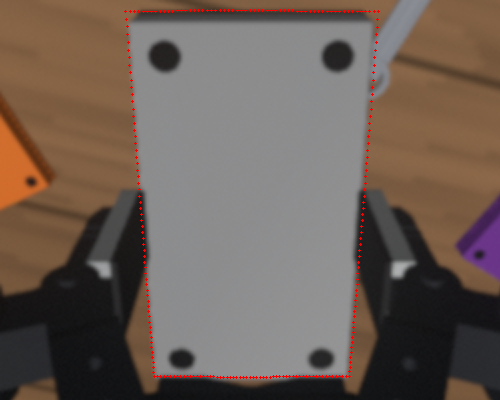

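The oblong is held level and aligned. Moving to the inlet runner.

drive_tool(
  targets=[
    [20,-60,0,0.1],
    [40,-120,0,0.2],
    [46,-180,0,0.3],
    [46,-240,0,0.4],
    [40,-300,0,0.511],
    [20,-360,0,0.511],
    [-5,-415,0,0.511],
    [-25,-470,0,0.511],
    [-44,-516,0,0.511],
    [-44,-516,0,0.511],
    [-44,-516,-40,0.511],
    [-44,-516,-70,0.511],
  ],
)

```text
clock: 31.58
tool_pos: [0.3602, -0.2745, 0.1329]
tool_rot: [-3.139, -0.0, 0.773]
wrist_force: [-0.9, -0.3, -2.0]
grip_width: 0.0595
grasp_force: 66.1
```

drive_tool(
  targets=[
    [0,0,-15,0],
    [0,0,-22,0],
    [0,0,-22,0],
    [0,0,-22,0],
  ],
)

```text
clock: 32.08
tool_pos: [0.3609, -0.2757, 0.1143]
tool_rot: [3.14, -0.0, 0.773]
wrist_force: [0.3, -0.1, -2.6]
grip_width: 0.0594
grasp_force: 66.1
```

drive_tool(
  targets=[
    [0,0,-9,0],
    [0,0,-14,0],
    [0,0,-17,0],
    [0,0,-17,0],
    [0,0,-17,0],
  ],
)

```text
clock: 32.7
tool_pos: [0.3605, -0.2755, 0.0964]
tool_rot: [-3.142, 0.0, 0.773]
wrist_force: [-2.0, 1.1, 2.2]
grip_width: 0.0594
grasp_force: 66.5
```

drive_tool(
  targets=[
    [0,0,0,0],
    [0,0,0,0],
    [0,0,0,0],
    [0,0,0,0],
  ],
  hand=85,
)

```text
clock: 33.2
tool_pos: [0.3605, -0.2755, 0.0963]
tool_rot: [3.142, 0.0, 0.773]
wrist_force: [-0.1, 1.2, -0.7]
grip_width: 0.0852
grasp_force: 0.0
```

drive_tool(
  targets=[
    [0,0,20,0],
    [0,0,60,0],
    [0,0,120,0],
    [0,0,170,0],
    [0,0,170,0],
    [0,0,170,0],
  ],
)

```text
clock: 33.95
tool_pos: [0.3604, -0.2754, 0.2665]
tool_rot: [3.141, -0.0, 0.773]
wrist_force: [0.5, 0.3, 0.1]
grip_width: 0.0848
grasp_force: 0.0
```

```bash
python3 - <<'E'
from fit import *
s=env.read_state(); print(s['clock'],s['tool_pos'],s['tool_rot']); np.save('w_ob2.npy',np.r_[s['tool_pos'],s['tool_rot']])
grab('wrist','w_ob2.png')
v,sc,p,im=fit('ob2',SH['oblong'],.106,.361,-.275,.02,wr=(.4,1.2)); print(np.round(v,4),round(sc,2)); a=crop(im,[p],k=2,w=300,h=400)
b=cv2.resize(grab('scene','scene2.png')[130:290,80:420,::-1],(500,400)) 
cv2.imwrite('pics/ob2c.png',np.hstack([a,b]))
E
```

```text
33.95 [ 0.36035194 -0.27536683  0.26651218] [ 3.14136017e+00 -2.14367888e-05  7.72826817e-01]
[ 0.3608 -0.2753  0.772 ] 0.87
```

View pics/ob2c.png

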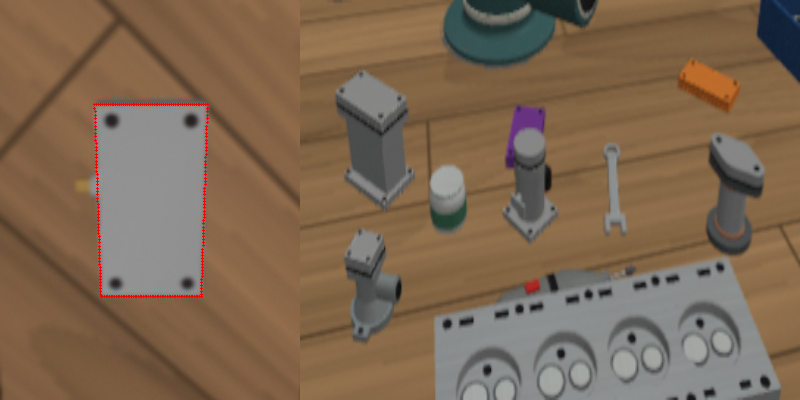

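All four plates lie flat, rubber down, on their own flanges: oblong at (372,95), square (366,248), round (530,145) and two-bolt (737,160). The tin, spanner and grinder are where they were. Handing in.

```bash
python3 -c "
from bench import env
print(env.sign_off())"
```

```text
the job is handed in; nothing more can be done
None
```

All four blanking plates lie on their matching flanges, each within about 1 mm and 0.01 rad by the wrist camera; the grinder, tin and spanner weren't disturbed, and I handed the job in at about 34 s (no verdict came back).

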